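# Lock a display panel with its cam connector

## Robot

A 6-joint arm with a two-finger parallel gripper is mounted at the origin on the work surface. World frame = base frame: x ahead of the robot, y to its left, z up, the work surface at z = 0. Lengths are in m, angles in rad, forces in N, time in s.
With the tool pointing down it reaches from about 0.375 to 0.975 m from the base axis. Payload 3.8 kg.
Tool frame: the origin (TCP) lies midway between the tips of the shut fingers; the grasp point (between the pads) lies 19 mm behind it; z points along the fingers, y is the line along which they close (so a half turn about z gives the same grasp; the last joint's range is limited). The gripper opens to 85 mm and grips with 20 to 120 N. Pads are 22 mm wide; open, the fingers measure 114 mm over their backs; the gripper's body (76 mm by 85 mm) begins 54 mm behind the grasp point. The pads swing forward as they close: fully open they stand 13 mm farther back than shut.
Start: joints at [1.298, 0.264, 1.604, -0, 1.274, -0.037], TCP at [0.158, 0.656, 0.231] pointing down, gripper open.
Joint ranges: [-2.63, 2.63], [-0.94, 2.18], [0.31, 2.57], [-1.31, 4.45], [0, 2.66], [-2.55, 2.55]. Speed limits (rad/s): [2.57, 2.57, 3.14, 3.14, 3.14, 3.14].

## Interface

Orientations are given as a rotation vector (axis times angle).
In Python, from workcell import bot, imaging gives the robot as it stands.
- The arm moves only by the tool step_arm, never from a script. Its argument "series" is a list of rows, each an object of numbers: "grip": the closure, from -1 (fully open) to 1 (shut); "x", "y", "z": the shift along the tool's x, y, z normalised to -1 to 1, where 1 is 500 mm; "ax", "ay", "az": the turn, a rotation vector about the tool's x, y, z normalised to -1 to 1, where 1 is 30 degrees. A call has 1 to 12 rows; each row is the pose to reach, as a shift and turn from the pose commanded when the call began, along the tool's axes at that moment; what a row does not reach only later rows make up. A row lasts 1/10 s, in which the tool goes at most 50 mm and 8.59 degrees, less where a joint would pass 70% of its speed; a pose out of reach is approached as far as the arm can. A call with a number of a shift or a turn outside -1 to 1 is refused whole. A call with a gripper value outside its range is refused whole. The fingers move at their own pace and stop on an object; "force" is the grip in N (left out, the last holds). Time passes only in rows, so rows that repeat a pose let the fingers close. It gives the time, the measured TCP pose, the force, the opening and the grip force at its end, in the units of the state.
- bot.read_state(): the state, without advancing time (a new reading comes with each control period).
- imaging.read_camera(name): name is "side" or "top"; returns a dict with "img" (400x640x3 uint8, red, green, blue), "fx", "fy", "cx", "cy" (pixels), "R" (3x3) and "t" (3): a world point X has camera coordinates R X + t. Camera axes: x right, y down, z forward; pixel columns grow to the right and rows downward; lengths in m; the calibration is good to about 2 mm. A picture is of the moment at which its call begins. There is no depth.
- bot.finish_job(): hands the job in; it is judged then, once.
The state is a dict: "time": time; "q": joint angles; "joint_vel": joint speeds; "joint_torque": joint torques, N m; "tool_pos": TCP position; "tcp_rot": TCP orientation; "wrist_force": force on the tool from outside, world axes, zero at the start; "torque": the same for the moment, N m; "width": opening from 0.0 (shut) to 1.0 (fully open); "grip_force": force on a finger pad.
Only numpy, scipy, OpenCV 4.12 (cv2) and the standard library are available. Lean on these libraries where they do the work, as an engineer would, in place of code of your own. Each camera call takes 0.05 s, during which the arm holds its last target. There are 200 camera calls.

## Task

At this trade-fair stand the white display panel lies loose in its aluminium frame with its bolt already in the cam lock. Take the yellow screwdriver from its black stand, seat its blade in the slot of the brass cam disc and turn the disc clockwise until the bolt has drawn the panel snug against the rubber seal and stays clamped, gently, without pressing hard on the lock or crushing the seal. Then put the screwdriver back upright in its stand and leave the other things on the table alone.

Things in the scene. Friction and masses are not known exactly. Their poses are not given: they have to be found in the camera images.
- frame: Fixed aluminium frame, 215 x 156 mm, up to 26 mm high. Origin on the table, exactly under the cam's axis. Its x axis points from the cam towards the panel; the panel slides along it between two low rails. z up. Blue and white bag models on risers beyond it are fixed.
- cam (a joint): Turn of the brass cam disc (rad), growing clockwise seen from above. The slot lies along the frame's x axis turned clockwise by this value. Starts at 0.35 to 0.5, begins to pull within 0.5 rad, draws the panel about 6 mm per rad; the panel meets the seal somewhere between 0.75 and 1.6; end stop 2.0. Drag of the bare disc 0.06 N m; it holds where it is left.
- slot (a point): Centre of the cam disc's top, 30 mm above the table, on the cam axis. Brass disc 36 mm across with a blind slot right through this centre: 16 mm long, 4.6 mm wide, 5.5 mm deep, flat floor, closed ends. x axis along the slot.
- panel: Loose white panel, 126 (x) x 123 (y) x 18 mm, 0.35 kg, with a blue square on it, lying on the frame's 6 mm deck. Origin under its centre; its edge facing the cam is 63 mm from it along -x, and from that edge a steel bolt reaches under the cam disc.
- seal: Fixed black rubber seal, two pads 6 (x) x 44 (y) x 17 mm between cam and panel. Origin mid underside; panel and seal origins are 66 mm apart when the panel just touches. From there the cam's torque climbs steeply: 0.15 to 0.2 N m in all (bare drag included) makes a good clamp, beyond 0.25 it is crushed.
- driver: Yellow stubby screwdriver, 135 mm long, 0.12 kg, standing blade down. Origin at the blade's tip, z along the tool up to the handle. Flat blade 12 mm wide (along its x axis), 2.6 mm thick (y), 12 mm long; round shank of 9 mm; square handle 24 x 24 mm (sides along x and y) from 65 to 135 mm above the tip.
- stand: Fixed black stand block, 60 x 60 x 75 mm, with a square through-hole of 16 x 16 mm for the shank. Origin under its centre. The handle rests on its top, the tip then hangs 10 mm above the table.
- stand_hole (a point): Mouth of the stand's hole, centre of its top, 75 mm above the table.
- bin: Bystander: small blue bin 90 x 90 x 40 mm holding a spare cam and bolt; origin under its centre.
- spare_cam: Bystander: spare brass disc, 30 mm across, 11 mm high, in the blue bin; origin under its centre.
- spare_bolt: Bystander: spare steel bolt, 34 mm, in the blue bin; origin at its lower end.
- bag_green: Bystander: green resuscitator bag model standing on the table, 182 mm tall, 104 mm across.
- mask_ring: Bystander: clear mask ring, 70 mm across, 18 mm high, lying near the robot.
- sanitizer: Bystander: clear bottle, 50 mm across, 130 mm tall.
- wrench: Bystander: steel wrench lying on the table.
There are look-alikes about, which are no part of the job. What is shaped like the stand but purple is not meant.

How it is judged:
By the outcome, as a careful person would: the job done as asked, in the order asked, and still so for the second after the job is handed in, with the robot touching nothing.
It also fails if it takes over 72 s, if anything falls off the work surface, if the arm or the gripper's body presses on something with over 40 N, if the wrist force passes 120 N, or if a joint passes its speed limit or range.

## Working session

There is one attempt and no reset: what is moved stays moved. The work goes in short steps, Python scripts to look and compute and a tool call to move; the robot and the scene stay as the last step left them, time stands still between calls to the robot, and variables do not carry over. Pictures are saved under pics/ and viewed, at most 10 in all, crops included, and the job is handed in when it is done.

Besides the shell and the picture viewer there is one more tool, called after "Call:" as a command line: name --argument value ..., lists and objects as JSON in quotes. step_arm: Moves the arm, as the interface text tells. Scaled input: -1 to 1 covers 500 mm each way for a shift and 30 degrees each way for a turn. Its arguments: {"type":"object","properties":{"series":{"type":"array","items":{"type":"object","properties":{"grip":{"type":"number"},"x":{"type":"number","minimum":-1,"maximum":1},"y":{"type":"number","minimum":-1,"maximum":1},"z":{"type":"number","minimum":-1,"maximum":1},"ax":{"type":"number","minimum":-1,"maximum":1},"ay":{"type":"number","minimum":-1,"maximum":1},"az":{"type":"number","minimum":-1,"maximum":1}}}},"force":{"type":"number"}},"required":["series"]}

```bash
ls; mkdir -p pics; python3 - <<'E'
from workcell import bot, imaging
import cv2,pickle,numpy as np
s=bot.read_state();print({k:np.round(v,3) for k,v in s.items()})
for n in("side","top"):
    c=imaging.read_camera(n);pickle.dump(c,open(n+'0.pkl','wb'));cv2.imwrite(f'pics/{n}0.png',c['img'][:,:,::-1]);print(n,c['fx'],c['cx'],c['cy'],np.round(c['R'],3).tolist(),c['t'])
E
```

```text
pics
{'time': np.float64(0.0), 'q': array([ 1.298,  0.265,  1.605, -0.   ,  1.274, -0.037]), 'joint_vel': array([ 0.   , -0.001, -0.   ,  0.001, -0.   ,  0.002]), 'joint_torque': array([ 3.0000e-03, -5.1511e+01, -3.6732e+01,  0.0000e+00,  1.3000e-02,
        0.0000e+00]), 'tool_pos': array([0.157, 0.656, 0.23 ]), 'tcp_rot': array([-0.369, -3.119,  0.004]), 'wrist_force': array([-0.292, -0.129,  0.424]), 'torque': array([-0.031,  0.024,  0.015]), 'grip_force': np.float64(0.0), 'width': np.float64(1.0)}
side 381.3819639456596 319.44668990565947 195.44230711648387 [[0.786, -0.619, 0.009], [-0.363, -0.472, -0.803], [0.501, 0.628, -0.596]] [-0.32855141  0.24325094  0.95037856]
top 436.3951795754345 317.8733502265112 192.1373405983781 [[0.006, -1.0, 0.007], [-0.998, -0.006, -0.068], [0.068, -0.006, -0.998]] [0.02979729 0.44538501 1.57642112]
```

View pics/side0.png

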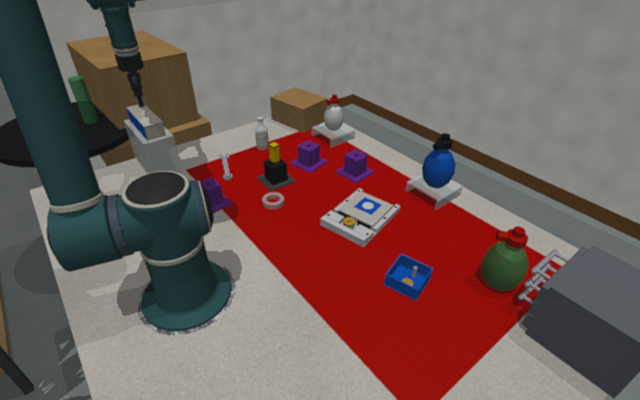

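View pics/top0.png

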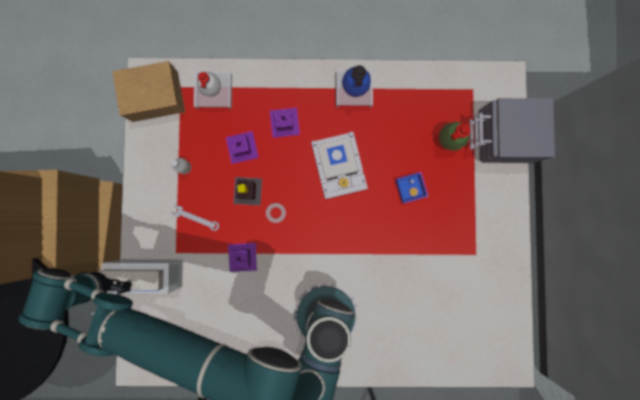

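The side view shows the driver in the black stand at about (275,155), and the top view shows it at about (246,189). The frame's cam is at side (350,221) and top (344,183). The purple blocks are look-alikes. Next I'll enlarge these areas and measure.

```bash
cat > h.py <<'E'
import numpy as np,cv2,pickle
from workcell import bot,imaging
def cam(n,save=None):
    c=imaging.read_camera(n)
    if save: pickle.dump(c,open(save,'wb'))
    return c
def ray(c,p):
    d=c['R'].T@np.array([(p[0]-c['cx'])/c['fx'],(p[1]-c['cy'])/c['fy'],1.]);return -c['R'].T@c['t'],d
def onz(c,p,z):
    o,d=ray(c,p);return o+d*(z-o[2])/d[2]
def proj(c,X):
    v=c['R']@np.asarray(X,float)+c['t'];return np.array([c['fx']*v[0]/v[2]+c['cx'],c['fy']*v[1]/v[2]+c['cy']])
def tri(c1,p1,c2,p2):
    A=[];b=[]
    for c,p in((c1,p1),(c2,p2)):
        o,d=ray(c,p);d/=np.linalg.norm(d);M=np.eye(3)-np.outer(d,d);A.append(M);b.append(M@o)
    return np.linalg.lstsq(np.vstack(A),np.hstack(b),rcond=None)[0]
def blobs(img,lo,hi,roi,amin=6):
    x0,y0,x1,y1=roi;h=cv2.cvtColor(img,cv2.COLOR_RGB2HSV)[y0:y1,x0:x1]
    m=cv2.inRange(h,np.array(lo),np.array(hi));n,_,st,ce=cv2.connectedComponentsWithStats(m)
    cs=cv2.findContours(m,cv2.RETR_EXTERNAL,cv2.CHAIN_APPROX_NONE)[0]
    out=[]
    for c in cs:
        if len(c)<4: continue
        r=cv2.minAreaRect(c+np.array([[x0,y0]]));f=np.zeros_like(m);cv2.drawContours(f,[c],-1,255,-1)
        M=cv2.moments(f,True)
        if M['m00']>=amin: out.append((M['m00'],(M['m10']/M['m00']+x0,M['m01']/M['m00']+y0),r))
    return sorted(out,key=lambda o:-o[0])
def crop(img,roi,k):
    x0,y0,x1,y1=roi;return cv2.resize(img[y0:y1,x0:x1,::-1],None,fx=k,fy=k,interpolation=cv2.INTER_NEAREST)
E
python3 - <<'E'
from h import *
t=pickle.load(open('top0.pkl','rb'));s=pickle.load(open('side0.pkl','rb'))
a=np.hstack([crop(t['img'],(305,125,375,205),5),crop(t['img'],(225,165,285,245),5)])[:300*2]
b=np.hstack([crop(s['img'],(315,180,405,250),4),crop(s['img'],(250,130,320,200),4)])[:]
a=cv2.resize(a,None,fx=.98,fy=.7) if 0 else a
w=max(a.shape[1],b.shape[1]);P=lambda i:np.pad(i,((0,0),(0,w-i.shape[1]),(0,0)))
m=np.vstack([P(a),P(b)]);cv2.imwrite('pics/c1.png',cv2.resize(m,None,fx=.85,fy=.85,interpolation=cv2.INTER_AREA));print(m.shape)
Y=((20,120,90),(35,255,255))
for nm,c,r1,r2 in(('top',t,(225,165,270,215),(330,170,360,197)),('side',s,(260,135,292,170),(338,210,362,232))):
    print(nm,'yel',blobs(c['img'],*Y,r1));print(nm,'brass',blobs(c['img'],(12,60,60),(35,255,255),r2))
    print('blue',blobs(c['img'],(100,120,80),(125,255,255),(315,140,355,170) if nm=='top' else (350,190,385,220)))
    print('dark',blobs(c['img'],(0,0,0),(180,255,45),r1 if nm=='top' else (255,150,300,195)))
for p in((345,183),(247,190)):print(onz(t,p,.03))
E
```

```text
(680, 650, 3)
top yel [(83.0, (241.34939759036143, 188.10843373493975), ((241.5, 188.0), (8.0, 9.0), 90.0))]
top brass [(77.0, (343.3246753246753, 182.28571428571428), ((343.25, 182.24998474121094), (9.192387580871582, 8.485280990600586), 45.0))]
blue [(245.0, (336.59183673469386, 154.46938775510205), ((336.60589599609375, 154.47647094726562), (15.510529518127441, 15.727459907531738), 77.47119140625))]
dark [(7.0, (254.0, 187.0), ((254.0, 187.0), (6.0, 0.0), -90.0))]
side yel [(150.0, (273.94666666666666, 152.11333333333334), ((273.9027099609375, 151.53981018066406), (19.157470703125, 8.780508041381836), 86.18592071533203))]
side brass [(102.0, (348.8627450980392, 221.04901960784315), ((348.6999816894531, 221.10000610351562), (12.074766159057617, 9.391485214233398), 26.56505012512207))]
blue [(236.0, (367.6228813559322, 205.4364406779661), ((367.541259765625, 205.40721130371094), (22.439151763916016, 12.691827774047852), 23.96249008178711))]
dark [(459.0, (275.30501089324616, 171.97821350762527), ((276.1172790527344, 171.75885009765625), (24.412473678588867, 23.015573501586914), 86.18592071533203))]
[ 0.47795877 -0.06530495  0.03      ]
[0.45024215 0.28859038 0.03      ]
```

View pics/c1.png

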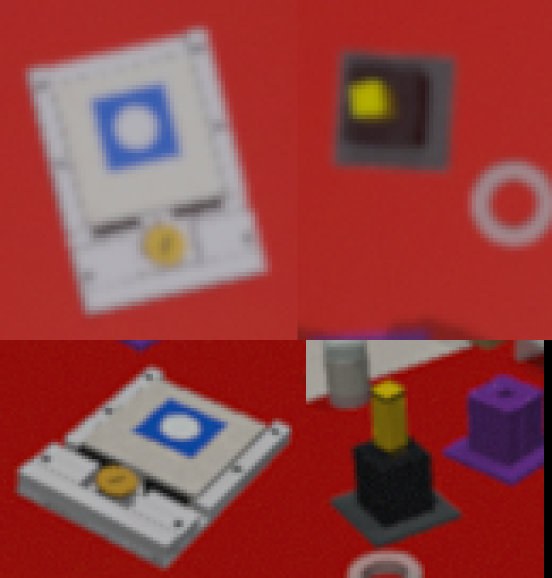

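The top crop shows the brass disc at (343.3,182.3) with its dark slot running lower-left to upper-right. The frame is tilted about 12°. The yellow handle is at (241,188) on the black block, and the stand has a grey base plate. Now I'll compute world poses.

```bash
python3 - <<'E'
from h import *
t=pickle.load(open('top0.pkl','rb'));s=pickle.load(open('side0.pkl','rb'))
print('cam top/side/tri',onz(t,(343.32,182.29),.03),onz(s,(348.86,221.05),.03),tri(t,(343.32,182.29),s,(348.86,221.05)))
print('blue',onz(t,(336.6,154.47),.024),onz(s,(367.6,205.42),.024))
# frame outline
for n,c,roi in(('top',t,(300,120,380,210)),('side',s,(312,180,408,250))):
    b=blobs(c['img'],(0,0,70),(180,110,255),roi)[0];print(n,'frame',b)
img=t['img'].astype(int);h=cv2.cvtColor(t['img'],cv2.COLOR_RGB2HSV)
m=((h[:,:,1]<150)|(h[:,:,2]<90)).astype(np.uint8)
def edge(mask,roi):
    x0,y0,x1,y1=roi;f=np.zeros_like(mask);f[y0:y1,x0:x1]=mask[y0:y1,x0:x1]
    c=max(cv2.findContours(f,0,1)[0],key=cv2.contourArea);return cv2.minAreaRect(c),cv2.contourArea(c)
r,a=edge(m,(305,120,375,205));print('frame rect',r,a);bx=cv2.boxPoints(r);P=np.array([onz(t,p,.02) for p in bx]);print(P.round(4))
for i in range(2):
    d=P[i+1]-P[i];print(np.linalg.norm(d),np.degrees(np.arctan2(d[1],d[0])))
r,a=edge(m,(228,165,266,212));print('stand base rect',r);P=np.array([onz(t,p,.003) for p in cv2.boxPoints(r)]);print(P.mean(0),[(np.linalg.norm(P[i+1]-P[i]),np.degrees(np.arctan2(*(P[i+1]-P[i])[1::-1]))) for i in range(2)])
f=np.zeros_like(m)
# driver head: bright yellow top face
y=t['img'][178:200,232:256];print((y[:,:,0].astype(int)-y[:,:,2])[3:18,2:18])
print('drv top .145',onz(t,(241.3,188.1),.14),'tri',tri(t,(241.35,188.1),s,(273.95,152.1)))
# black block in side; slot pixels
print(t['img'][175:190,336:352].sum(2)//3)
print(s['img'][213:230,340:358].sum(2)//3)
E
```

```text
cam top/side/tri [ 0.48049823 -0.05921638  0.03      ] [ 0.47837535 -0.06432962  0.03      ] [ 0.48153165 -0.06000905  0.0253775 ]
blue [ 0.58280302 -0.03486283  0.024     ] [ 0.58093764 -0.03862227  0.024     ]
top frame (2634.0, (338.8618071374336, 165.0907365223994), ((338.82354736328125, 164.79412841796875), (60.148834228515625, 44.38401794433594), 75.96376037597656))
side frame (2531.0, (359.20979849861715, 216.80758593441328), ((359.2500305175781, 214.25001525878906), (50.20457458496094, 69.29645538330078), 45.0))
frame rect ((339.07135009765625, 164.79344177246094), (60.97870635986328, 45.66837692260742), 76.32869720458984) 2649.5
[[ 0.6341  0.0638  0.02  ]
 [ 0.6754 -0.0989  0.02  ]
 [ 0.4574 -0.1515  0.02  ]
 [ 0.4171  0.0099  0.02  ]]
0.16785986184064075 -75.77054846993163
0.2242070067935613 -166.43733882856318
stand base rect ((247.27586364746094, 190.8103485107422), (27.54062843322754, 27.070852279663086), 3.3664605617523193)
[0.44932507 0.29174105 0.003     ] [(np.float64(0.09958510023544392), np.float64(-2.2540150066614006)), (np.float64(0.10129097402708641), np.float64
[... 2697 characters left out ...]
108 111 108  99  90  74]
 [ 89  89  95  93 106 110 103  91  85  89  94 105 110 110 110 106  92  57]
 [ 91 112 126 102 100 109 109 103 105 105 108 111 110 110 108 114 110  60]
 [125 147 149 113  84  94 106 109 111 113 111 111 106 103 101 124 137  73]
 [166 165 144 109  68  68  91  96 103 105 107 102  90  84  94 137 151  84]
 [176 175 166 146 104  84  71  71  75  77  81  73  72  81 100 134 147 112]
 [176 175 175 172 162 143 108  85  68  68  70  69  79 101 126 162 168 158]
 [174 176 176 175 176 172 162 145 116 103  91  88  92 107 131 167 174 172]
 [149 166 175 177 177 176 175 171 164 146 118 108 103 123 141 169 174 172]
 [112 130 159 169 174 176 175 175 174 170 162 145 131 155 163 172 175 175]]
```

```bash
cat >> h.py <<'E'
from scipy.spatial.transform import Rotation as Ro
def plan(pos,yaw,R0=None,p0=None):
    """row numbers to reach TCP pos, tool straight down, tool y azimuth yaw (deg)"""
    s=bot.read_state();p0=s['tool_pos'] if p0 is None else p0;R0=Ro.from_rotvec(s['tcp_rot']).as_matrix()
    y=np.radians(yaw);Y=np.array([np.cos(y),np.sin(y),0]);Z=np.array([0,0,-1.]);T=np.stack([np.cross(Y,Z),Y,Z],1)
    sh=R0.T@(np.asarray(pos)-p0)/.5;tu=np.degrees(Ro.from_matrix(R0.T@T).as_rotvec())/30
    print('yaw now',np.degrees(np.arctan2(R0[1,1],R0[0,1])).round(2),'shift',sh.round(4),'turn',tu.round(4))
E
python3 -c "
from h import *
plan((.449,.291,.25),87.4);plan((.449,.291,.102),87.4)"
```

```text
yaw now 76.49 shift [-0.7372 -0.573  -0.0387] turn [-0.0039 -0.0005 -0.3636]
yaw now 76.49 shift [-0.7372 -0.5724  0.2573] turn [-0.0039 -0.0005 -0.3636]
```

Call:
step_arm --series '[{"x": -0.737,"y": -0.573,"z": -0.039,"ax": -0.004,"az": -0.364,"grip": -1},{"x": -0.737,"y": -0.573,"z": -0.039,"ax": -0.004,"az": -0.364,"grip": -1},{"x": -0.737,"y": -0.573,"z": -0.039,"ax": -0.004,"az": -0.364,"grip": -1},{"x": -0.737,"y": -0.573,"z": -0.039,"ax": -0.004,"az": -0.364,"grip": -1},{"x": -0.737,"y": -0.573,"z": -0.039,"ax": -0.004,"az": -0.364,"grip": -1},{"x": -0.737,"y": -0.573,"z": -0.039,"ax": -0.004,"az": -0.364,"grip": -1},{"x": -0.737,"y": -0.573,"z": -0.039,"ax": -0.004,"az": -0.364,"grip": -1},{"x": -0.737,"y": -0.573,"z": -0.039,"ax": -0.004,"az": -0.364,"grip": -1},{"x": -0.737,"y": -0.573,"z": -0.039,"ax": -0.004,"az": -0.364,"grip": -1},{"x": -0.737,"y": -0.573,"z": -0.039,"ax": -0.004,"az": -0.364,"grip": -1},{"x": -0.737,"y": -0.573,"z": -0.039,"ax": -0.004,"az": -0.364,"grip": -1},{"x": -0.737,"y": -0.573,"z": -0.039,"ax": -0.004,"az": -0.364,"grip": -1}]'

```text
validation failed for argument at $.se...
```

```bash
python3 -c "
from h import *
t=cam('top');s=cam('side')
cv2.imwrite('pics/c2.png',np.hstack([crop(t['img'],(205,150,285,230),5),crop(s['img'],(235,90,315,170),5)]))
plan((.449,.291,.25),87.4);plan((.449,.291,.102),87.4)
x=bot.read_state();print(x['time'],x['tool_pos'],proj(s,x['tool_pos']),proj(t,x['tool_pos']))"
```

```text
yaw now 76.49 shift [-0.7372 -0.5734 -0.0383] turn [-2.800e-03 -3.000e-04 -3.636e-01]
yaw now 76.49 shift [-0.7372 -0.573   0.2577] turn [-2.800e-03 -3.000e-04 -3.636e-01]
0.2 [0.15756362 0.65586217 0.23042403] [141.45146354 105.10530812] [116.78449595 278.63276309]
```

View pics/c2.png

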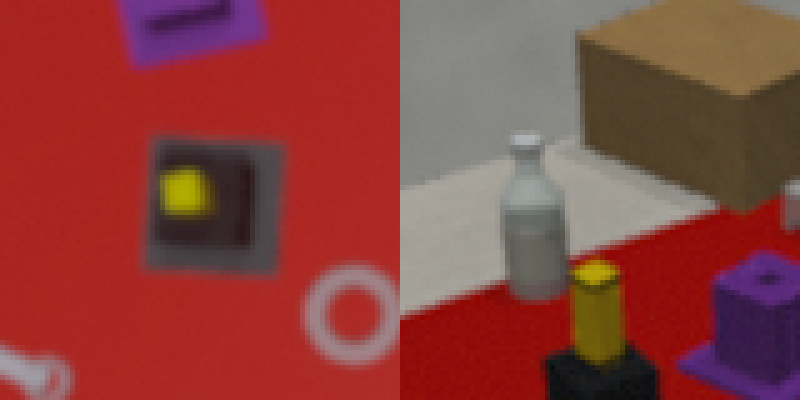

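The move was refused, so the picture shows the scene unchanged. I'll retry with every key filled in.

Call:
step_arm --series '[{"x": -0.737,"y": -0.573,"z": -0.039,"ax": 0.0,"ay": 0.0,"az": -0.364,"grip": -1.0}]'

```text
time: 0.3
tool_pos: [0.1862, 0.6198, 0.2321]
tcp_rot: [-0.124, -3.137, -0.001]
wrist_force: [1.4, -0.1, -0.3]
width: 0.999
grip_force: 0.0
```

```bash
python3 -c "
from h import *
plan((.449,.291,.25),87.4)"
```

```text
yaw now 85.47 shift [-0.5758 -0.6139 -0.0374] turn [ 0.0017 -0.0036 -0.0644]
```

Call:
step_arm --series '[{"x": -0.576,"y": -0.614,"z": -0.037,"ax": 0.0,"ay": 0.0,"az": -0.064,"grip": -1.0},{"x": -0.576,"y": -0.614,"z": -0.037,"ax": 0.0,"ay": 0.0,"az": -0.064,"grip": -1.0},{"x": -0.576,"y": -0.614,"z": -0.037,"ax": 0.0,"ay": 0.0,"az": -0.064,"grip": -1.0},{"x": -0.576,"y": -0.614,"z": -0.037,"ax": 0.0,"ay": 0.0,"az": -0.064,"grip": -1.0},{"x": -0.576,"y": -0.614,"z": -0.037,"ax": 0.0,"ay": 0.0,"az": -0.064,"grip": -1.0},{"x": -0.576,"y": -0.614,"z": -0.037,"ax": 0.0,"ay": 0.0,"az": -0.064,"grip": -1.0},{"x": -0.576,"y": -0.614,"z": -0.037,"ax": 0.0,"ay": 0.0,"az": -0.064,"grip": -1.0},{"x": -0.576,"y": -0.614,"z": -0.037,"ax": 0.0,"ay": 0.0,"az": -0.064,"grip": -1.0},{"x": -0.576,"y": -0.614,"z": -0.037,"ax": 0.0,"ay": 0.0,"az": -0.064,"grip": -1.0},{"x": -0.576,"y": -0.614,"z": -0.037,"ax": 0.0,"ay": 0.0,"az": -0.064,"grip": -1.0},{"x": -0.576,"y": -0.614,"z": -0.037,"ax": 0.0,"ay": 0.0,"az": -0.064,"grip": -1.0}]'

```text
time: 1.4
tool_pos: [0.4494, 0.2865, 0.2517]
tcp_rot: [-0.085, -3.14, -0.001]
wrist_force: [-0.3, 0.6, -0.2]
width: 1.0
grip_force: 0.0
```

```bash
python3 -c "
from h import *
s=cam('side');t=cam('top')
cv2.imwrite('pics/c3.png',np.hstack([crop(t['img'],(205,150,285,230),5),crop(s['img'],(235,90,315,170),5)]))
plan((.449,.291,.25),87.4);plan((.449,.291,.102),87.4)
x=bot.read_state();print(x['time'],x['tool_pos'],proj(s,x['tool_pos']),proj(t,x['tool_pos']))"
```

```text
yaw now 87.05 shift [-0.0001  0.0072  0.0032] turn [ 0.0003 -0.0014 -0.0117]
yaw now 87.05 shift [-0.0003  0.0071  0.2992] turn [ 0.0003 -0.0014 -0.0117]
1.5 [0.44878678 0.28742793 0.2516125 ] [271.51237299 114.02467478] [236.27709049 185.24435149]
```

View pics/c3.png

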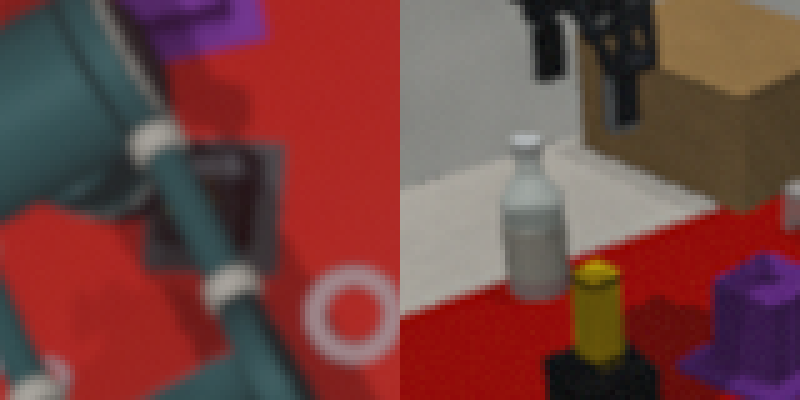

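The side view shows the open fingertips centred at about (272,110), above the handle at about (274,152). The arm blocks the top view. I'll refine the driver's position from the side view.

```bash
python3 -c "
from h import *
s=pickle.load(open('side0.pkl','rb'))
for y in(.285,.288,.291):print(y,[proj(s,(.449,y,z)).round(1) for z in(.11,.075,.145)])
b=blobs(s['img'],(20,120,60),(35,255,255),(260,135,292,172))[0];print(b)
p=(.449,.289,.102);plan(p,87.4)"
```

```text
0.285 [array([274.7, 153.2]), array([275.3, 162.1]), array([274.1, 144.1])]
0.288 [array([274.2, 152.9]), array([274.8, 161.7]), array([273.6, 143.7])]
0.291 [array([273.7, 152.5]), array([274.4, 161.4]), array([273.1, 143.4])]
(172.0, (273.9593023255814, 152.2325581395349), ((274.033203125, 151.99778747558594), (20.08873748779297, 9.113103866577148), 86.18592071533203))
yaw now 87.05 shift [-0.0005  0.0031  0.2992] turn [ 0.0003 -0.0014 -0.0117]
```

Call:
step_arm --series '[{"x": 0.0,"y": 0.004,"z": 0.1,"ax": 0.0,"ay": 0.0,"az": -0.012,"grip": -1.0},{"x": 0.0,"y": 0.004,"z": 0.18,"ax": 0.0,"ay": 0.0,"az": -0.012,"grip": -1.0},{"x": 0.0,"y": 0.004,"z": 0.25,"ax": 0.0,"ay": 0.0,"az": -0.012,"grip": -1.0},{"x": 0.0,"y": 0.004,"z": 0.298,"ax": 0.0,"ay": 0.0,"az": -0.012,"grip": -1.0},{"x": 0.0,"y": 0.004,"z": 0.298,"ax": 0.0,"ay": 0.0,"az": -0.012,"grip": -1.0},{"x": 0.0,"y": 0.004,"z": 0.298,"ax": 0.0,"ay": 0.0,"az": -0.012,"grip": 1.0},{"x": 0.0,"y": 0.004,"z": 0.298,"ax": 0.0,"ay": 0.0,"az": -0.012,"grip": 1.0},{"x": 0.0,"y": 0.004,"z": 0.298,"ax": 0.0,"ay": 0.0,"az": -0.012,"grip": 1.0},{"x": 0.0,"y": 0.004,"z": 0.298,"ax": 0.0,"ay": 0.0,"az": -0.012,"grip": 1.0},{"x": 0.0,"y": 0.004,"z": 0.298,"ax": 0.0,"ay": 0.0,"az": -0.012,"grip": 1.0},{"x": 0.0,"y": 0.004,"z": 0.298,"ax": 0.0,"ay": 0.0,"az": -0.012,"grip": 1.0},{"x": 0.0,"y": 0.004,"z": 0.298,"ax": 0.0,"ay": 0.0,"az": -0.012,"grip": 1.0}]' --force 60

```text
time: 2.7
tool_pos: [0.4511, 0.2895, 0.1048]
tcp_rot: [0.072, 3.138, 0.003]
wrist_force: [-0.3, -0.3, 6.3]
width: 0.292
grip_force: 56.5
```

Call:
step_arm --series '[{"x": 0.0,"y": 0.0,"z": -0.06,"ax": 0.0,"ay": 0.0,"az": 0.0,"grip": 1.0},{"x": 0.0,"y": 0.0,"z": -0.14,"ax": 0.0,"ay": 0.0,"az": 0.0,"grip": 1.0},{"x": 0.0,"y": 0.0,"z": -0.24,"ax": 0.0,"ay": 0.0,"az": 0.0,"grip": 1.0},{"x": 0.0,"y": 0.0,"z": -0.24,"ax": 0.0,"ay": 0.0,"az": 0.0,"grip": 1.0},{"x": 0.0,"y": 0.0,"z": -0.24,"ax": 0.0,"ay": 0.0,"az": 0.0,"grip": 1.0}]'

```text
time: 3.2
tool_pos: [0.4505, 0.2891, 0.2246]
tcp_rot: [0.073, 3.138, 0.003]
wrist_force: [-1.3, -0.5, -1.5]
width: 0.278
grip_force: 58.3
```

```bash
python3 -c "
from h import *
s=cam('side','side1.pkl')
cv2.imwrite('pics/c4.png',crop(s['img'],(240,90,310,180),6))
x=bot.read_state();print(x['time'],x['tool_pos'],x['width'],x['wrist_force'],x['torque'])
p=x['tool_pos']-[0,0,.095];print('tip',p,proj(s,p),[proj(s,p+[0,0,z]).round(1) for z in (.012,.065,.135)])
plan((.4795,-.062,.19),79);plan((.4795,-.062,.19),-11)"
```

```text
3.25 [0.44924265 0.2884269  0.22247967] 0.27446040602952715 [-0.12617615 -1.21521133 -1.74870146] [-0.02184323  0.04625299  0.02690265]
tip [0.44924265 0.2884269  0.12747967] [273.89556158 148.2817377 ] [array([273.7, 145.1]), array([272.7, 130.8]), array([271.2, 110.7])]
yaw now 87.35 shift [-0.0929 -0.6973  0.0651] turn [-0.0005 -0.0007  0.2784]
yaw now 87.35 shift [-0.0929 -0.6973  0.0651] turn [-9.0000e-04 -2.0000e-04  3.2784e+00]
```

View pics/c4.png

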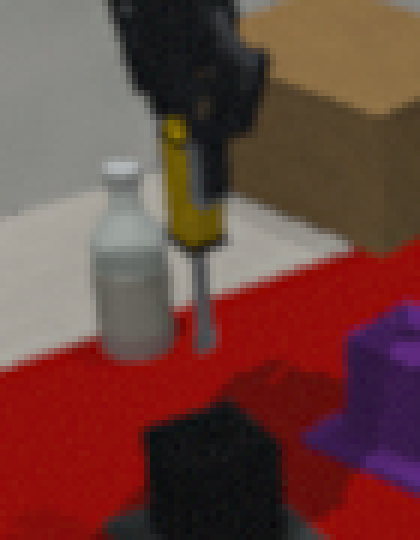

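The side view shows the driver held upright, tip at about (274.2,148.7) against a predicted (273.9,148.3). The blade's direction isn't clear yet. I'll move over the cam and yaw to about 57°, where the blade will look either wide or thin.

Call:
step_arm --series '[{"x": -0.093,"y": -0.697,"z": 0.04,"ax": 0.0,"ay": 0.0,"az": 1.0,"grip": 1.0},{"x": -0.093,"y": -0.697,"z": 0.04,"ax": 0.0,"ay": 0.0,"az": 1.0,"grip": 1.0},{"x": -0.093,"y": -0.697,"z": 0.04,"ax": 0.0,"ay": 0.0,"az": 1.0,"grip": 1.0},{"x": -0.093,"y": -0.697,"z": 0.04,"ax": 0.0,"ay": 0.0,"az": 1.0,"grip": 1.0},{"x": -0.093,"y": -0.697,"z": 0.04,"ax": 0.0,"ay": 0.0,"az": 1.0,"grip": 1.0},{"x": -0.093,"y": -0.697,"z": 0.04,"ax": 0.0,"ay": 0.0,"az": 1.0,"grip": 1.0},{"x": -0.093,"y": -0.697,"z": 0.04,"ax": 0.0,"ay": 0.0,"az": 1.0,"grip": 1.0},{"x": -0.093,"y": -0.697,"z": 0.04,"ax": 0.0,"ay": 0.0,"az": 1.0,"grip": 1.0},{"x": -0.093,"y": -0.697,"z": 0.04,"ax": 0.0,"ay": 0.0,"az": 1.0,"grip": 1.0},{"x": -0.093,"y": -0.697,"z": 0.04,"ax": 0.0,"ay": 0.0,"az": 1.0,"grip": 1.0}]'

```text
time: 4.25
tool_pos: [0.4789, -0.0606, 0.2012]
tcp_rot: [-0.882, -3.012, -0.001]
wrist_force: [0.2, -0.5, -2.0]
width: 0.279
grip_force: 58.7
```

```bash
python3 -c "
from h import *
s=cam('side','side2.pkl')
cv2.imwrite('pics/c5.png',crop(s['img'],(310,150,390,240),6))
x=bot.read_state();print(x['time'],x['tool_pos'],x['width'],x['wrist_force'],x['torque'])
p=x['tool_pos']-[0,0,.095];print('tip',p,proj(s,p),[proj(s,p+[0,0,z]).round(1) for z in (.006,.012,.065,.135)])
plan((.4795,-.062,.17),79);plan((.4795,-.062,.17),-11)"
```

```text
4.3 [ 0.47920056 -0.06017933  0.20165022] 0.27815220486596864 [ 0.89186653 -0.04863368 -1.213244  ] [ 0.07898678  0.02271992 -0.03343695]
tip [ 0.47920056 -0.06017933  0.10665022] [349.58449243 199.70484395] [array([349.7, 198. ]), array([349.8, 196.3]), array([350.9, 180.9]), array([352.5, 159.1])]
yaw now 57.44 shift [-0.0026 -0.0027  0.0633] turn [ 1.000e-04 -4.800e-03 -7.188e-01]
yaw now 57.44 shift [-0.0026 -0.0027  0.0633] turn [-0.0035 -0.0037  2.2812]
```

View pics/c5.png

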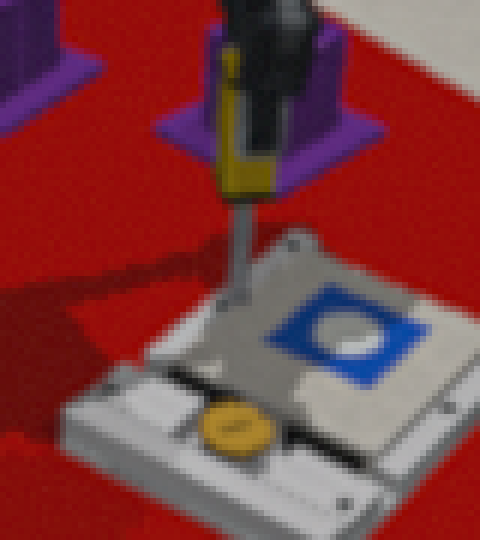

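The cam disc is at about (349.5,221) and the shank runs down at column 350. The blade tip is hard to see against the grey panel, so I'll print the pixels.

```bash
python3 -c "
from h import *
s=pickle.load(open('side2.pkl','rb'));s0=pickle.load(open('side0.pkl','rb'))
print(s['img'][184:205,342:360].sum(2)//3);print('before');print(s0['img'][192:205,342:360].sum(2)//3)
a=pickle.load(open('side1.pkl','rb'));print(a['img'][134:152,266:283,0]);print(a['img'][134:152,266:283,2])"
```

```text
[[ 59  57  58  58  58  50  54  61  65  69  63  54  56  60  56  57  58  58]
 [ 57  58  56  58  58  55  73  77  79  79  73  59  59  57  58  57  58  57]
 [ 58  58  60  57  58  58  72  78  81  80  69  53  57  54  56  54  53  54]
 [ 57  58  59  58  56  61  70  78  81  78  61  43  45  45  45  44  54  57]
 [ 56  57  58  56  53  53  66  76  81  76  59  42  42  38  38  60  83  91]
 [ 59  56  54  46  45  51  60  77  80  75  57  40  38  47  59  82 107 113]
 [ 59  53  48  40  43  43  61  77  81  71  53  39  48  66  87  93  78  89]
 [ 55  48  42  41  41  46  61  81  85  72  49  47  69  95 113 109  83  88]
 [ 46  41  45  41  39  46  63  82  88  69  58  75  96 115 122 121 114 112]
 [ 43  41  43  44  43  46  67  84  82  74  86 106 116 120 118 121 117 112]
 [ 44  41  41  42  44  50  71  90  86  89 115 121 120 116 112 117 112 110]
 [ 50  44  39  44  39  53  73  90  89  98 119 122 117 108 109 111 111 109]
 [ 53  45  44  42  40  58  76  88  89 100 118 118 113 109 108 109 111 108]
 [ 57  53  43  45  53  72  84  91  91 105 116 114 110 108 108 109 111 111]
 [ 58  58  58  71  85  93  90  86  85  94 113 112 
[... 3316 characters left out ...]
 57  38  17  15  50  76  73  43   6   8  10  10  10  10  11]
 [ 83  77  63  27   4  11  47  78  77  46  16   7  10  10  10  10  10]
 [ 84  77  64  31   4   9  47  79  78  60  30   6   9  10  10  10  10]
 [ 81  73  63  26   5  13  50  77  84  79  38   5   9  10  10  10  10]
 [ 76  69  59  28   5  15  49  76  81  77  40   5   9  10  10  10  10]
 [ 74  66  52  17   6  11  49  74  77  69  29   6  10  10  10  10  10]
 [ 66  53  28   5   8  10  41  63  56  38  12   8  10  10  10  10  10]
 [ 42  24   5   8   9   7  14  29  20   6   8   9  10  10  10  10  10]
 [  9   8   8  10  10  11   8   7   7   9  10  10  10  10  10  10  10]
 [  8   9  10  10  10  10  10  10  10  10  10  10  10  10  10  10  11]]
```

The blade looks about 4 px wide (12 mm) at yaw 57°, so it is perpendicular to the tool's y axis. The target tool yaw is therefore 79°. Next is a refined estimate of the slot centre.

```bash
python3 -c "
from h import *
s=pickle.load(open('side0.pkl','rb'));t=pickle.load(open('top0.pkl','rb'))
for n,c,(cx,cy),ax in(('side',s,(348.9,220.4),(4.6,2.6)),('top',t,(343.4,182.2),(3.2,3.2))):
    g=c['img'].astype(float).sum(2)/3;v,u=np.mgrid[0:400,0:640]
    m=((u-cx)/ax[0])**2+((v-cy)/ax[1])**2<1
    w=np.clip(np.percentile(g[m],75)-g,0,None)*m;w/=w.sum();mu=np.array([(w*u).sum(),(w*v).sum()])
    d=np.stack([u-mu[0],v-mu[1]],-1);C=np.einsum('ij,ijk,ijl->kl',w,d,d);e=np.linalg.eigh(C)[1][:,1]
    a=onz(c,mu-2*e,.03);b=onz(c,mu+2*e,.03);print(n,mu,onz(c,mu,.03),'az',np.degrees(np.arctan2(*(b-a)[1::-1])))
plan((.480,-.0615,.136),79)"
```

```text
side [348.81528662 220.59713376] [ 0.47965424 -0.06269879  0.03      ] az 165.8116584509464
top [343.54084798 182.28748707] [ 0.48051268 -0.06001612  0.03      ] az 165.88268543341803
yaw now 57.44 shift [-0.0031 -0.0013  0.1313] turn [ 1.000e-04 -4.800e-03 -7.188e-01]
```

Both views give a slot azimuth of −14°, with the slot centre at about (0.480, −0.0615).

Call:
step_arm --series '[{"x": -0.003,"y": -0.002,"z": 0.05,"ax": 0.0,"ay": -0.004,"az": -0.65,"grip": 1.0},{"x": -0.003,"y": -0.002,"z": 0.1,"ax": 0.0,"ay": -0.004,"az": -0.65,"grip": 1.0},{"x": -0.003,"y": -0.002,"z": 0.131,"ax": 0.0,"ay": -0.004,"az": -0.65,"grip": 1.0},{"x": -0.003,"y": -0.002,"z": 0.131,"ax": 0.0,"ay": -0.004,"az": -0.65,"grip": 1.0},{"x": -0.003,"y": -0.002,"z": 0.131,"ax": 0.0,"ay": -0.004,"az": -0.65,"grip": 1.0}]'

```text
time: 4.8
tool_pos: [0.4807, -0.0618, 0.1374]
tcp_rot: [0.357, 3.12, -0.001]
wrist_force: [0.5, -0.5, -0.7]
width: 0.28
grip_force: 58.7
```

```bash
python3 -c "
from h import *
s=cam('side','side3.pkl')
cv2.imwrite('pics/c6.png',crop(s['img'],(320,180,385,240),9))
x=bot.read_state();print(x['time'],x['tool_pos'],x['wrist_force'],x['torque'])
p=x['tool_pos']-[0,0,.095];print('tip',p,proj(s,p),proj(s,p+[0,0,.012]))
plan((.480,-.0615,.136),77);print(s['img'][205:226,340:358].sum(2)//3)"
```

```text
4.85 [ 0.48141738 -0.06223688  0.13819273] [ 0.7297332   0.11568482 -0.62139426] [ 0.02369572 -0.03736776  0.02305309]
tip [ 0.48141738 -0.06223688  0.04319273] [349.4022795  216.86968741] [349.63085622 213.72353101]
yaw now 76.91 shift [0.0031 0.0008 0.0044] turn [-0.0004  0.0061 -0.0029]
[[182 167 132 110 113 114 114 108  92  80  80  92 110 111 102  85  69  61]
 [182 175 145 114 111 113 114 108  90  79  80  94 110 105  86  69  59  57]
 [179 170 148 117 110 112 112 107  85  77  80  94 109 109  98  85  77  66]
 [172 159 135 110 109 112 112 106  84  77  81  93 109 113 111 108 100  86]
 [156 155 139 114 108 110 112 107  86  79  84 101 112 114 113 112 111 108]
 [110 121 119 111 111 114 112 108  86  80  89 101 113 115 113 112 111 111]
 [ 67  84  95 107 112 114 114 108  87  82  90 102 111 113 112 113 111 112]
 [ 28  45  61  80  95 110 113 110  92  87  89  97 111 112 112 113 112 112]
 [ 27  19  25  40  64  84  96 105  94  91  89  95 109 113 112 112 110 112]
 [ 95  59  30  20  31  45  63  83  92  92  88  94 112 113 111 110 111 111]
 [166 128  99  73  33  14  33  61  90  92  88  97 109 111 110 109 111 112]
 [185 179 167 129  60  23  33  56  83  84  80  88  96 103 107 109 110 112]
 [185 185 170 128  68  60  76  77  83  81  79  84  86  88  93 100 107 109]
 [182 167 133 100  89 104 112 103  88  82  80  83  90  84  82  88  91 102]
 [164 127  98  95 109 118 119 112  86  77  75  85 104  94  85  82  82  85]
 [120  93  90  94 109 115 112 105  82  71  77  91 113 109  93  87  81  67]
 [ 93  94 100  92 100 107  99  88  81  87  95 109 116 116 111 100  83  51]
 [ 96 117 131 104  95  99 100 102 108 113 113 117 118 116 112 104  88  48]
 [124 150 157 118  84  91 105 113 119 118 118 117 113 108 100  99  95  49]
 [157 160 145 112  70  69  92 101 110 110 111 106  93  89  88 104 103  58]
 [164 163 156 136 101  87  76  75  78  78  86  78  74  86 103 125 121  97]]
```

View pics/c6.png

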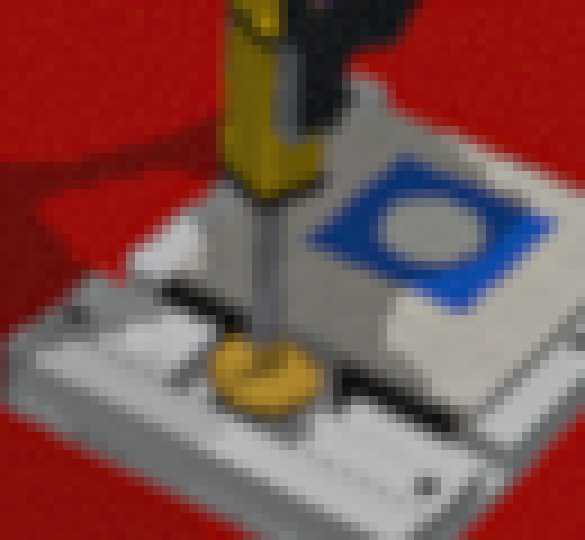

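The blade hangs just above the disc at about column 349.5, with the slot visible at (348.8,220.6). I'll correct x by 1 mm and lower slowly.

Call:
step_arm --series '[{"x": 0.002,"y": 0.001,"z": 0.01,"ax": 0.0,"ay": 0.0,"az": 0.0,"grip": 1.0},{"x": 0.002,"y": 0.001,"z": 0.02,"ax": 0.0,"ay": 0.0,"az": 0.0,"grip": 1.0},{"x": 0.002,"y": 0.001,"z": 0.024,"ax": 0.0,"ay": 0.0,"az": 0.0,"grip": 1.0},{"x": 0.002,"y": 0.001,"z": 0.027,"ax": 0.0,"ay": 0.0,"az": 0.0,"grip": 1.0},{"x": 0.002,"y": 0.001,"z": 0.027,"ax": 0.0,"ay": 0.0,"az": 0.0,"grip": 1.0}]'

```text
time: 5.35
tool_pos: [0.4797, -0.0626, 0.1236]
tcp_rot: [0.36, 3.119, -0.001]
wrist_force: [-0.4, 0.4, -1.5]
width: 0.276
grip_force: 58.7
```

Call:
step_arm --series '[{"x": 0.0,"y": 0.0,"z": 0.002,"ax": 0.0,"ay": 0.0,"az": 0.0,"grip": 1.0},{"x": 0.0,"y": 0.0,"z": 0.004,"ax": 0.0,"ay": 0.0,"az": 0.0,"grip": 1.0},{"x": 0.0,"y": 0.0,"z": 0.004,"ax": 0.0,"ay": 0.0,"az": 0.0,"grip": 1.0}]'

```text
time: 5.65
tool_pos: [0.4799, -0.0625, 0.1218]
tcp_rot: [0.359, 3.119, -0.001]
wrist_force: [-0.3, -0.2, -0.6]
width: 0.274
grip_force: 58.7
```

Call:
step_arm --series '[{"x": 0.0,"y": 0.0,"z": 0.002,"ax": 0.0,"ay": 0.0,"az": 0.0,"grip": 1.0},{"x": 0.0,"y": 0.0,"z": 0.003,"ax": 0.0,"ay": 0.0,"az": 0.0,"grip": 1.0},{"x": 0.0,"y": 0.0,"z": 0.003,"ax": 0.0,"ay": 0.0,"az": 0.0,"grip": 1.0}]'

```text
time: 5.95
tool_pos: [0.4799, -0.0625, 0.1203]
tcp_rot: [0.359, 3.119, -0.001]
wrist_force: [1.2, -0.2, -0.6]
width: 0.279
grip_force: 58.7
```

```bash
python3 -c "
from h import *
for i in range(3):
    s=cam('side','side4.pkl');x=bot.read_state();print(x['time'],x['tool_pos'].round(4),x['wrist_force'].round(2),x['torque'].round(3),np.degrees(x['q'][5]).round(1))
cv2.imwrite('pics/c7.png',crop(s['img'],(320,180,385,240),9))
plan((.48,-.062,.12),77)"
```

```text
6.0 [ 0.4799 -0.0625  0.1203] [ 0.63  0.1  -1.09] [0.017 0.005 0.005] -87.2
6.05 [ 0.4799 -0.0625  0.1204] [ 0.3   0.34 -1.23] [ 0.012  0.021 -0.043] -87.2
6.1 [ 0.48   -0.0625  0.1204] [-0.6   0.5  -1.65] [-0.006  0.026 -0.019] -87.2
yaw now 76.87 shift [0.0001 0.0009 0.0008] turn [-0.0007  0.004  -0.0045]
```

Call:
step_arm --series '[{"x": 0.0,"y": 0.0,"z": 0.0,"ax": 0.0,"ay": 0.0,"az": 0.13,"grip": 1.0},{"x": 0.0,"y": 0.0,"z": 0.0,"ax": 0.0,"ay": 0.0,"az": 0.26,"grip": 1.0},{"x": 0.0,"y": 0.0,"z": 0.0,"ax": 0.0,"ay": 0.0,"az": 0.4,"grip": 1.0},{"x": 0.0,"y": 0.0,"z": 0.0,"ax": 0.0,"ay": 0.0,"az": 0.5,"grip": 1.0},{"x": 0.0,"y": 0.0,"z": 0.0,"ax": 0.0,"ay": 0.0,"az": 0.5,"grip": 1.0}]'

```text
time: 6.6
tool_pos: [0.4802, -0.0623, 0.1204]
tcp_rot: [0.763, 3.045, 0.0]
wrist_force: [0.3, 0.5, -2.1]
width: 0.278
grip_force: 58.9
```

```bash
cat >> h.py <<'E'
def tq(n=8,save='side_t.pkl'):
    T=[];F=[];P=[]
    for i in range(n):
        c=cam('side',save);x=bot.read_state();T.append(x['torque']);F.append(x['wrist_force']);P.append(x['tool_pos'])
    R0=Ro.from_rotvec(x['tcp_rot']).as_matrix()
    print('t',x['time'],'T',np.mean(T,0).round(3),'sd',np.std(T,0)[2].round(3),'F',np.mean(F,0).round(1),'P',np.mean(P,0).round(4),'yaw',np.degrees(np.arctan2(R0[1,1],R0[0,1])).round(1))
    return c
E
python3 -c "
from h import *
s=tq()
cv2.imwrite('pics/c8.png',crop(s['img'],(320,180,385,240),9))"
```

```text
t 7.0 T [ 0.347 -0.259  0.039] sd 0.04 F [ 1.3  1.4 -2. ] P [ 0.4802 -0.0623  0.1205] yaw 61.9
```

View pics/c8.png

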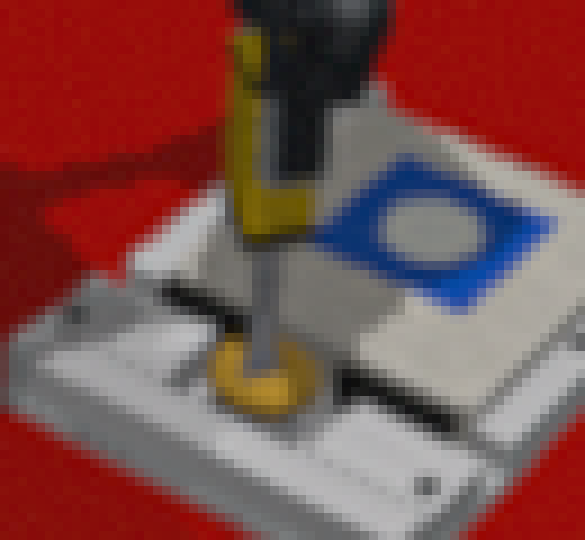

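The blade is down in the slot, at about (349,220) in the image. The light lateral force shows wall contact. I'll keep turning with a small centring shift.

Call:
step_arm --series '[{"x": 0.0,"y": 0.001,"z": 0.0,"ax": 0.0,"ay": 0.0,"az": 0.12,"grip": 1.0},{"x": 0.0,"y": 0.001,"z": 0.0,"ax": 0.0,"ay": 0.0,"az": 0.24,"grip": 1.0},{"x": 0.0,"y": 0.001,"z": 0.0,"ax": 0.0,"ay": 0.0,"az": 0.36,"grip": 1.0},{"x": 0.0,"y": 0.001,"z": 0.0,"ax": 0.0,"ay": 0.0,"az": 0.36,"grip": 1.0}]'

```text
time: 7.4
tool_pos: [0.4802, -0.0622, 0.1204]
tcp_rot: [1.046, 2.96, -0.001]
wrist_force: [0.3, -0.1, -0.2]
width: 0.28
grip_force: 59.5
```

```bash
python3 -c "
from h import *
s=tq(10)"
```

```text
t 7.9 T [ 0.128 -0.067  0.057] sd 0.019 F [ 0.3  0.3 -0.9] P [ 0.4801 -0.0621  0.1204] yaw 51.1
```

Torque of 0.057 N m matches the bare drag, so the blade is driving the disc. From here I'll use small steps with torque checks.

Call:
step_arm --series '[{"x": 0.0,"y": 0.0,"z": 0.0,"ax": 0.0,"ay": 0.0,"az": 0.07,"grip": 1.0},{"x": 0.0,"y": 0.0,"z": 0.0,"ax": 0.0,"ay": 0.0,"az": 0.14,"grip": 1.0},{"x": 0.0,"y": 0.0,"z": 0.0,"ax": 0.0,"ay": 0.0,"az": 0.14,"grip": 1.0}]'

```text
time: 8.2
tool_pos: [0.4801, -0.0621, 0.1204]
tcp_rot: [1.154, 2.92, -0.0]
wrist_force: [0.1, 0.0, -1.1]
width: 0.278
grip_force: 59.5
```

```bash
python3 -c "
from h import *
s=tq(10)"
```

```text
t 8.7 T [ 0.078 -0.008  0.07 ] sd 0.028 F [ 0.   0.3 -0.1] P [ 0.4801 -0.0621  0.1204] yaw 46.9
```

Call:
step_arm --series '[{"x": 0.0,"y": 0.0,"z": 0.0,"ax": 0.0,"ay": 0.0,"az": 0.06,"grip": 1.0},{"x": 0.0,"y": 0.0,"z": 0.0,"ax": 0.0,"ay": 0.0,"az": 0.12,"grip": 1.0},{"x": 0.0,"y": 0.0,"z": 0.0,"ax": 0.0,"ay": 0.0,"az": 0.12,"grip": 1.0}]'

```text
time: 9.0
tool_pos: [0.4801, -0.0621, 0.1204]
tcp_rot: [1.245, 2.882, -0.0]
wrist_force: [-0.2, 0.4, -0.2]
width: 0.28
grip_force: 59.6
```

```bash
python3 -c "
from h import *
s=tq(10)"
```

```text
t 9.5 T [0.062 0.06  0.062] sd 0.03 F [-0.4  0.1  0.2] P [ 0.4802 -0.062   0.1204] yaw 43.3
```

Call:
step_arm --series '[{"x": 0.0,"y": 0.0,"z": 0.0,"ax": 0.0,"ay": 0.0,"az": 0.06,"grip": 1.0},{"x": 0.0,"y": 0.0,"z": 0.0,"ax": 0.0,"ay": 0.0,"az": 0.12,"grip": 1.0},{"x": 0.0,"y": 0.0,"z": 0.0,"ax": 0.0,"ay": 0.0,"az": 0.12,"grip": 1.0}]'

```text
time: 9.8
tool_pos: [0.4801, -0.062, 0.1204]
tcp_rot: [1.335, 2.842, 0.0]
wrist_force: [0.6, 0.0, 1.2]
width: 0.281
grip_force: 59.7
```

```bash
python3 -c "
from h import *
s=tq(8)
b=blobs(s['img'],(100,120,60),(125,255,255),(345,185,390,222));print(b[0][:2])
s0=pickle.load(open('side2.pkl','rb'));print(blobs(s0['img'],(100,120,60),(125,255,255),(345,185,390,222))[0][:2]); print(proj(s0,(.583,-.036,.024)),proj(s0,(.573,-.0385,.024)))"
```

```text
t 10.2 T [0.095 0.08  0.071] sd 0.021 F [-0.3  0.3  0.2] P [ 0.4802 -0.062   0.1204] yaw 39.7
(238.0, (367.57142857142856, 205.57142857142858))
(236.0, (367.6228813559322, 205.4364406779661))
[367.49217004 204.76937745] [365.74968897 206.34986353]
```

Call:
step_arm --series '[{"x": 0.0,"y": 0.0,"z": 0.0,"ax": 0.0,"ay": 0.0,"az": 0.06,"grip": 1.0},{"x": 0.0,"y": 0.0,"z": 0.0,"ax": 0.0,"ay": 0.0,"az": 0.13,"grip": 1.0},{"x": 0.0,"y": 0.0,"z": 0.0,"ax": 0.0,"ay": 0.0,"az": 0.13,"grip": 1.0}]'

```text
time: 10.5
tool_pos: [0.4801, -0.062, 0.1204]
tcp_rot: [1.431, 2.794, 0.0]
wrist_force: [-0.7, 1.6, -0.8]
width: 0.273
grip_force: 59.8
```

```bash
cat >> h.py <<'E'
def chk(n=8):
    s=tq(n);print(np.round(blobs(s['img'],(100,120,60),(125,255,255),(345,185,390,222))[0][1],2))
E
python3 -c "
from h import *
chk()"
```

```text
t 10.9 T [0.138 0.128 0.09 ] sd 0.033 F [-0.7  0.5  0.7] P [ 0.4801 -0.062   0.1204] yaw 35.8
[367.41 205.58]
```

Call:
step_arm --series '[{"x": 0.0,"y": 0.0,"z": 0.0,"ax": 0.0,"ay": 0.0,"az": 0.06,"grip": 1.0},{"x": 0.0,"y": 0.0,"z": 0.0,"ax": 0.0,"ay": 0.0,"az": 0.1,"grip": 1.0},{"x": 0.0,"y": 0.0,"z": 0.0,"ax": 0.0,"ay": 0.0,"az": 0.1,"grip": 1.0}]'

```text
time: 11.2
tool_pos: [0.4802, -0.062, 0.1204]
tcp_rot: [1.504, 2.756, 0.0]
wrist_force: [-0.8, 1.0, 0.5]
width: 0.28
grip_force: 59.8
```

```bash
python3 -c "
from h import *
chk()"
```

```text
t 11.6 T [0.133 0.102 0.094] sd 0.026 F [-0.4  0.4  0.3] P [ 0.4802 -0.062   0.1204] yaw 32.8
[367.33 205.6 ]
```

Call:
step_arm --series '[{"x": 0.0,"y": 0.0,"z": 0.0,"ax": 0.0,"ay": 0.0,"az": 0.05,"grip": 1.0},{"x": 0.0,"y": 0.0,"z": 0.0,"ax": 0.0,"ay": 0.0,"az": 0.1,"grip": 1.0},{"x": 0.0,"y": 0.0,"z": 0.0,"ax": 0.0,"ay": 0.0,"az": 0.1,"grip": 1.0}]'

```text
time: 11.9
tool_pos: [0.4802, -0.062, 0.1204]
tcp_rot: [1.577, 2.715, 0.0]
wrist_force: [-1.0, 1.1, 0.4]
width: 0.276
grip_force: 59.8
```

```bash
python3 -c "
from h import *
chk(12)"
```

```text
t 12.5 T [0.187 0.078 0.082] sd 0.026 F [-0.3  0.7  0.5] P [ 0.4802 -0.062   0.1204] yaw 29.8
[367.28 205.63]
```

Call:
step_arm --series '[{"x": 0.0,"y": 0.0,"z": 0.0,"ax": 0.0,"ay": 0.0,"az": 0.05,"grip": 1.0},{"x": 0.0,"y": 0.0,"z": 0.0,"ax": 0.0,"ay": 0.0,"az": 0.11,"grip": 1.0},{"x": 0.0,"y": 0.0,"z": 0.0,"ax": 0.0,"ay": 0.0,"az": 0.11,"grip": 1.0}]'

```text
time: 12.8
tool_pos: [0.4801, -0.062, 0.1204]
tcp_rot: [1.654, 2.668, 0.001]
wrist_force: [-0.3, 0.4, 0.2]
width: 0.277
grip_force: 59.8
```

```bash
python3 -c "
from h import *
chk(10)"
```

```text
t 13.3 T [0.213 0.067 0.091] sd 0.03 F [-0.3  0.8  0.4] P [ 0.4802 -0.062   0.1204] yaw 26.5
[367.26 205.72]
```

Call:
step_arm --series '[{"x": 0.0,"y": 0.0,"z": 0.0,"ax": 0.0,"ay": 0.0,"az": 0.05,"grip": 1.0},{"x": 0.0,"y": 0.0,"z": 0.0,"ax": 0.0,"ay": 0.0,"az": 0.11,"grip": 1.0},{"x": 0.0,"y": 0.0,"z": 0.0,"ax": 0.0,"ay": 0.0,"az": 0.11,"grip": 1.0}]'

```text
time: 13.6
tool_pos: [0.4802, -0.062, 0.1204]
tcp_rot: [1.73, 2.62, 0.001]
wrist_force: [-0.5, 1.2, -0.4]
width: 0.274
grip_force: 59.8
```

```bash
python3 -c "
from h import *
chk(10)"
```

```text
t 14.1 T [0.257 0.126 0.1  ] sd 0.017 F [-0.3  0.8  0.4] P [ 0.4801 -0.062   0.1204] yaw 23.2
[367.27 205.75]
```

Call:
step_arm --series '[{"x": 0.0,"y": 0.0,"z": 0.0,"ax": 0.0,"ay": 0.0,"az": 0.05,"grip": 1.0},{"x": 0.0,"y": 0.0,"z": 0.0,"ax": 0.0,"ay": 0.0,"az": 0.1,"grip": 1.0},{"x": 0.0,"y": 0.0,"z": 0.0,"ax": 0.0,"ay": 0.0,"az": 0.1,"grip": 1.0}]'

```text
time: 14.4
tool_pos: [0.4801, -0.062, 0.1204]
tcp_rot: [1.799, 2.573, 0.001]
wrist_force: [-0.5, 1.0, 0.3]
width: 0.281
grip_force: 59.8
```

```bash
python3 -c "
from h import *
chk(10)"
```

```text
t 14.9 T [0.261 0.138 0.076] sd 0.029 F [-0.8  1.1  0.2] P [ 0.4801 -0.062   0.1204] yaw 20.2
[367.18 205.79]
```

Call:
step_arm --series '[{"x": 0.0,"y": 0.0,"z": 0.0,"ax": 0.0,"ay": 0.0,"az": 0.05,"grip": 1.0},{"x": 0.0,"y": 0.0,"z": 0.0,"ax": 0.0,"ay": 0.0,"az": 0.1,"grip": 1.0},{"x": 0.0,"y": 0.0,"z": 0.0,"ax": 0.0,"ay": 0.0,"az": 0.1,"grip": 1.0}]'

```text
time: 15.2
tool_pos: [0.4801, -0.062, 0.1203]
tcp_rot: [1.865, 2.526, 0.001]
wrist_force: [0.0, 1.8, 0.7]
width: 0.282
grip_force: 59.8
```

```bash
python3 -c "
from h import *
chk(10)"
```

```text
t 15.7 T [0.327 0.185 0.091] sd 0.028 F [-0.9  1.1  0.5] P [ 0.4801 -0.062   0.1204] yaw 17.2
[367.16 205.81]
```

Call:
step_arm --series '[{"x": 0.0006,"y": 0.0,"z": 0.0,"ax": 0.0,"ay": 0.0,"az": 0.05,"grip": 1.0},{"x": 0.0006,"y": 0.0,"z": 0.0,"ax": 0.0,"ay": 0.0,"az": 0.1,"grip": 1.0},{"x": 0.0006,"y": 0.0,"z": 0.0,"ax": 0.0,"ay": 0.0,"az": 0.1,"grip": 1.0}]'

```text
time: 16.0
tool_pos: [0.4801, -0.0618, 0.1204]
tcp_rot: [1.931, 2.476, 0.001]
wrist_force: [0.5, 0.9, 0.0]
width: 0.278
grip_force: 60.0
```

```bash
python3 -c "
from h import *
chk(10)"
```

```text
t 16.5 T [0.181 0.146 0.085] sd 0.024 F [-0.7  0.8  0.3] P [ 0.4801 -0.0618  0.1204] yaw 14.2
[367.1  205.86]
```

Call:
step_arm --series '[{"x": 0.0,"y": 0.0,"z": 0.0,"ax": 0.0,"ay": 0.0,"az": 0.05,"grip": 1.0},{"x": 0.0,"y": 0.0,"z": 0.0,"ax": 0.0,"ay": 0.0,"az": 0.1,"grip": 1.0},{"x": 0.0,"y": 0.0,"z": 0.0,"ax": 0.0,"ay": 0.0,"az": 0.1,"grip": 1.0}]'

```text
time: 16.8
tool_pos: [0.4801, -0.0617, 0.1204]
tcp_rot: [1.995, 2.424, 0.001]
wrist_force: [-0.1, 1.1, 0.7]
width: 0.277
grip_force: 60.3
```

```bash
python3 -c "
from h import *
chk(10)"
```

```text
t 17.3 T [0.199 0.131 0.134] sd 0.025 F [-0.7  0.8  0.1] P [ 0.4801 -0.0617  0.1204] yaw 11.2
[367.09 205.83]
```

The torque is rising at 0.134 N m, so the panel has met the seal. I'll use finer steps now.

Call:
step_arm --series '[{"x": 0.0,"y": 0.0,"z": 0.0,"ax": 0.0,"ay": 0.0,"az": 0.03,"grip": 1.0},{"x": 0.0,"y": 0.0,"z": 0.0,"ax": 0.0,"ay": 0.0,"az": 0.03,"grip": 1.0}]'

```text
time: 17.5
tool_pos: [0.4801, -0.0617, 0.1204]
tcp_rot: [2.013, 2.409, 0.001]
wrist_force: [-0.7, 0.6, 0.5]
width: 0.278
grip_force: 60.4
```

```bash
python3 -c "
from h import *
chk(20)"
```

```text
t 18.5 T [0.202 0.15  0.132] sd 0.03 F [-0.7  0.7  0.5] P [ 0.4801 -0.0618  0.1204] yaw 10.3
[367.05 205.87]
```

Call:
step_arm --series '[{"x": 0.0,"y": 0.0,"z": 0.0,"ax": 0.0,"ay": 0.0,"az": 0.045,"grip": 1.0},{"x": 0.0,"y": 0.0,"z": 0.0,"ax": 0.0,"ay": 0.0,"az": 0.045,"grip": 1.0}]'

```text
time: 18.7
tool_pos: [0.4801, -0.0617, 0.1204]
tcp_rot: [2.042, 2.385, 0.001]
wrist_force: [-1.5, 0.7, 0.7]
width: 0.278
grip_force: 60.6
```

```bash
python3 -c "
from h import *
chk(20)"
```

```text
t 19.7 T [0.235 0.143 0.153] sd 0.031 F [-0.6  0.8  0.4] P [ 0.4801 -0.0618  0.1204] yaw 8.9
[367.07 205.85]
```

Call:
step_arm --series '[{"x": 0.0,"y": 0.0,"z": 0.0,"ax": 0.0,"ay": 0.0,"az": 0.05,"grip": 1.0},{"x": 0.0,"y": 0.0,"z": 0.0,"ax": 0.0,"ay": 0.0,"az": 0.05,"grip": 1.0}]'

```text
time: 19.9
tool_pos: [0.48, -0.0617, 0.1203]
tcp_rot: [2.073, 2.358, 0.001]
wrist_force: [-1.0, 0.8, 1.1]
width: 0.279
grip_force: 60.8
```

```bash
python3 -c "
from h import *
chk(20)"
```

```text
Traceback (most recent call last):
  File "h.py", line 46, in chk
    s=tq(n);print(np.round(blobs(s['img'],(100,120,60),(125,255,255),(345,185,390,222))[0][1],2))
  File "h.py", line 41, in tq
    c=cam('side',save);x=bot.read_state();T.append(x['torque']);F.append(x['wrist_force']);P.append(x['tool_pos'])
  File "h.py", line 4, in cam
    c=imaging.read_camera(n)
ValueError: 200 camera calls are used up
```

The camera budget is used up, so I'll read torque between hold rows instead.

Call:
step_arm --series '[{"x": 0.0,"y": 0.0,"z": 0.0,"ax": 0.0,"ay": 0.0,"az": 0.0,"grip": 1.0}]'

```text
time: 20.7
tool_pos: [0.4801, -0.0618, 0.1204]
tcp_rot: [2.072, 2.359, 0.001]
wrist_force: [-0.8, 1.0, 0.8]
width: 0.274
grip_force: 60.8
```

```bash
python3 -c "
from h import *
for i in range(3):x=bot.read_state();print(x['time'],x['torque'])"
```

```text
20.7 [0.28043666 0.20084629 0.16635207]
20.7 [0.28043666 0.20084629 0.16635207]
20.7 [0.28043666 0.20084629 0.16635207]
```

Call:
step_arm --series '[{"x": 0.0,"y": 0.0,"z": 0.0,"ax": 0.0,"ay": 0.0,"az": 0.0,"grip": 1.0}]'

```text
time: 20.8
tool_pos: [0.4801, -0.0617, 0.1203]
tcp_rot: [2.072, 2.359, 0.001]
wrist_force: [-0.0, 1.6, 0.8]
width: 0.276
grip_force: 60.8
```

```bash
python3 -c "
from h import *
x=bot.read_state();print(x['time'],x['torque'])"
```

```text
20.8 [0.31251314 0.1731407  0.16200144]
```

Call:
step_arm --series '[{"x": 0.0,"y": 0.0,"z": 0.0,"ax": 0.0,"ay": 0.0,"az": 0.0,"grip": 1.0}]'

```text
time: 20.9
tool_pos: [0.4801, -0.0618, 0.1204]
tcp_rot: [2.072, 2.359, 0.001]
wrist_force: [-1.5, 1.3, 0.6]
width: 0.277
grip_force: 60.8
```

```bash
python3 -c "
from h import *
x=bot.read_state();print(x['time'],x['torque'])"
```

```text
20.9 [0.27278097 0.10219189 0.15694926]
```

Call:
step_arm --series '[{"x": 0.0,"y": 0.0,"z": 0.0,"ax": 0.0,"ay": 0.0,"az": 0.0,"grip": 1.0}]'

```text
time: 21.0
tool_pos: [0.4801, -0.0617, 0.1204]
tcp_rot: [2.072, 2.359, 0.001]
wrist_force: [-1.0, 1.7, 0.2]
width: 0.278
grip_force: 60.8
```

```bash
python3 -c "
from h import *
x=bot.read_state();print(x['time'],x['torque'])"
```

```text
21.0 [0.26215047 0.16039043 0.14985657]
```

Call:
step_arm --series '[{"x": 0.0,"y": 0.0,"z": 0.0,"ax": 0.0,"ay": 0.0,"az": 0.02,"grip": 1.0},{"x": 0.0,"y": 0.0,"z": 0.0,"ax": 0.0,"ay": 0.0,"az": 0.02,"grip": 1.0},{"x": 0.0,"y": 0.0,"z": 0.0,"ax": 0.0,"ay": 0.0,"az": 0.02,"grip": 1.0}]'

```text
time: 21.3
tool_pos: [0.48, -0.0617, 0.1204]
tcp_rot: [2.084, 2.348, 0.001]
wrist_force: [-1.1, 1.0, 0.6]
width: 0.279
grip_force: 60.8
```

```bash
python3 -c "
from h import *
x=bot.read_state();print(x['time'],x['torque'])"
```

```text
21.3 [0.27100953 0.17209263 0.16175249]
```

Call:
step_arm --series '[{"x": 0.0,"y": 0.0,"z": 0.0,"ax": 0.0,"ay": 0.0,"az": 0.0,"grip": 1.0}]'

```text
time: 21.4
tool_pos: [0.4801, -0.0617, 0.1203]
tcp_rot: [2.084, 2.348, 0.001]
wrist_force: [-0.8, 0.7, 0.4]
width: 0.279
grip_force: 60.8
```

```bash
python3 -c "
from h import *
x=bot.read_state();print(x['time'],x['torque'])"
```

```text
21.4 [0.24830351 0.12100887 0.14217699]
```

Call:
step_arm --series '[{"x": 0.0,"y": 0.0,"z": 0.0,"ax": 0.0,"ay": 0.0,"az": 0.0,"grip": 1.0}]'

```text
time: 21.5
tool_pos: [0.4801, -0.0617, 0.1204]
tcp_rot: [2.084, 2.348, 0.001]
wrist_force: [-0.9, 1.2, 1.0]
width: 0.276
grip_force: 60.8
```

```bash
python3 -c "
from h import *
x=bot.read_state();print(x['time'],x['torque'])"
```

```text
21.5 [0.29898145 0.17598066 0.15993488]
```

Call:
step_arm --series '[{"x": 0.0,"y": 0.0,"z": 0.0,"ax": 0.0,"ay": 0.0,"az": 0.0,"grip": 1.0}]'

```text
time: 21.6
tool_pos: [0.4801, -0.0618, 0.1204]
tcp_rot: [2.084, 2.348, 0.001]
wrist_force: [-0.9, 0.4, 0.2]
width: 0.279
grip_force: 60.8
```

```bash
python3 -c "
from h import *
x=bot.read_state();print(x['time'],x['torque'])"
```

```text
21.6 [0.30485036 0.16920194 0.14187208]
```

Call:
step_arm --series '[{"x": 0.0,"y": 0.0,"z": 0.0,"ax": 0.0,"ay": 0.0,"az": 0.0,"grip": 1.0}]'

```text
time: 21.7
tool_pos: [0.4801, -0.0618, 0.1204]
tcp_rot: [2.084, 2.348, 0.001]
wrist_force: [-0.4, 1.0, 0.7]
width: 0.278
grip_force: 60.8
```

```bash
python3 -c "
from h import *
x=bot.read_state();print(x['time'],x['torque'])"
```

```text
21.7 [0.25910616 0.25221177 0.16504453]
```

Call:
step_arm --series '[{"x": 0.0,"y": 0.0,"z": 0.0,"ax": 0.0,"ay": 0.0,"az": 0.04,"grip": 1.0},{"x": 0.0,"y": 0.0,"z": 0.0,"ax": 0.0,"ay": 0.0,"az": 0.04,"grip": 1.0},{"x": 0.0,"y": 0.0,"z": 0.0,"ax": 0.0,"ay": 0.0,"az": 0.04,"grip": 1.0}]'

```text
time: 22.0
tool_pos: [0.4801, -0.0617, 0.1204]
tcp_rot: [2.109, 2.326, 0.001]
wrist_force: [0.0, 1.1, 0.7]
width: 0.274
grip_force: 61.0
```

```bash
python3 -c "
from h import *
x=bot.read_state();print(x['time'],x['torque'])"
```

```text
22.0 [0.26897404 0.21227141 0.15651352]
```

Call:
step_arm --series '[{"x": 0.0,"y": 0.0,"z": 0.0,"ax": 0.0,"ay": 0.0,"az": 0.0,"grip": 1.0}]'

```text
time: 22.1
tool_pos: [0.4801, -0.0617, 0.1204]
tcp_rot: [2.109, 2.326, 0.001]
wrist_force: [-0.0, 1.9, 0.8]
width: 0.279
grip_force: 61.0
```

```bash
python3 -c "
from h import *
x=bot.read_state();print(x['time'],x['torque'])"
```

```text
22.1 [0.29166505 0.22311941 0.20891047]
```

Call:
step_arm --series '[{"x": 0.0,"y": 0.0,"z": 0.0,"ax": 0.0,"ay": 0.0,"az": 0.0,"grip": 1.0}]'

```text
time: 22.2
tool_pos: [0.4801, -0.0617, 0.1204]
tcp_rot: [2.109, 2.326, 0.001]
wrist_force: [-1.4, 0.7, 1.1]
width: 0.282
grip_force: 61.0
```

```bash
python3 -c "
from h import *
x=bot.read_state();print(x['time'],x['torque'])"
```

```text
22.2 [0.30116212 0.21329786 0.16914087]
```

Call:
step_arm --series '[{"x": 0.0,"y": 0.0,"z": 0.0,"ax": 0.0,"ay": 0.0,"az": 0.0,"grip": 1.0}]'

```text
time: 22.3
tool_pos: [0.4801, -0.0618, 0.1204]
tcp_rot: [2.109, 2.326, 0.001]
wrist_force: [-0.1, 1.0, 0.5]
width: 0.275
grip_force: 61.0
```

```bash
python3 -c "
from h import *
x=bot.read_state();print(x['time'],x['torque'])"
```

```text
22.3 [0.3103369  0.25081235 0.10703819]
```

Call:
step_arm --series '[{"x": 0.0,"y": 0.0,"z": 0.0,"ax": 0.0,"ay": 0.0,"az": 0.0,"grip": 1.0}]'

```text
time: 22.4
tool_pos: [0.4801, -0.0618, 0.1204]
tcp_rot: [2.109, 2.326, 0.001]
wrist_force: [-0.0, 1.4, 0.4]
width: 0.279
grip_force: 61.0
```

```bash
python3 -c "
from h import *
x=bot.read_state();print(x['time'],x['torque'])"
```

```text
22.4 [0.31584306 0.22543037 0.11572506]
```

Call:
step_arm --series '[{"x": 0.0,"y": 0.0,"z": 0.0,"ax": 0.0,"ay": 0.0,"az": 0.0,"grip": 1.0}]'

```text
time: 22.5
tool_pos: [0.4801, -0.0618, 0.1204]
tcp_rot: [2.109, 2.326, 0.001]
wrist_force: [-1.8, 1.8, 0.4]
width: 0.274
grip_force: 61.0
```

```bash
python3 -c "
from h import *
x=bot.read_state();print(x['time'],x['torque'])"
```

```text
22.5 [0.29382342 0.16220583 0.16320335]
```

The torque estimate is about 0.155–0.18 N m, a good clamp. I'll back the blade off within its free play and lift out.

Call:
step_arm --series '[{"x": 0.0,"y": 0.0,"z": 0.0,"ax": 0.0,"ay": 0.0,"az": -0.12,"grip": 1.0},{"x": 0.0,"y": 0.0,"z": 0.0,"ax": 0.0,"ay": 0.0,"az": -0.25,"grip": 1.0},{"x": 0.0,"y": 0.0,"z": 0.0,"ax": 0.0,"ay": 0.0,"az": -0.25,"grip": 1.0}]'

```text
time: 22.8
tool_pos: [0.4802, -0.0618, 0.1203]
tcp_rot: [1.952, 2.459, 0.001]
wrist_force: [-0.7, 1.1, 0.6]
width: 0.275
grip_force: 59.4
```

```bash
python3 -c "
from h import *
x=bot.read_state();print(x['time'],x['torque'],x['wrist_force'])"
```

```text
22.8 [0.30723966 0.11069979 0.08268441] [-0.68655044  1.14320874  0.62052048]
```

Call:
step_arm --series '[{"x": 0.0,"y": 0.0,"z": -0.01,"ax": 0.0,"ay": 0.0,"az": 0.0,"grip": 1.0},{"x": 0.0,"y": 0.0,"z": -0.03,"ax": 0.0,"ay": 0.0,"az": 0.0,"grip": 1.0},{"x": 0.0,"y": 0.0,"z": -0.1,"ax": 0.0,"ay": 0.0,"az": 0.0,"grip": 1.0},{"x": 0.0,"y": 0.0,"z": -0.2,"ax": 0.0,"ay": 0.0,"az": 0.0,"grip": 1.0},{"x": 0.0,"y": 0.0,"z": -0.22,"ax": 0.0,"ay": 0.0,"az": 0.0,"grip": 1.0},{"x": 0.0,"y": 0.0,"z": -0.22,"ax": 0.0,"ay": 0.0,"az": -0.286,"grip": 1.0},{"x": 0.0,"y": 0.0,"z": -0.22,"ax": 0.0,"ay": 0.0,"az": -0.572,"grip": 1.0},{"x": 0.0,"y": 0.0,"z": -0.22,"ax": 0.0,"ay": 0.0,"az": -0.858,"grip": 1.0},{"x": 0.0,"y": 0.0,"z": -0.22,"ax": 0.0,"ay": 0.0,"az": -1.0,"grip": 1.0},{"x": 0.0,"y": 0.0,"z": -0.22,"ax": 0.0,"ay": 0.0,"az": -1.0,"grip": 1.0}]'

```text
time: 23.8
tool_pos: [0.4798, -0.0619, 0.2308]
tcp_rot: [1.25, 2.88, -0.0]
wrist_force: [-0.6, 0.7, -0.5]
width: 0.275
grip_force: 58.8
```

```bash
python3 -c "
from h import *
x=bot.read_state();print(x['time'],x['tool_pos'],x['torque'],x['wrist_force'])
plan((.4505,.289,.2246),87.3)"
```

```text
23.8 [ 0.47983631 -0.06186216  0.2307753 ] [ 0.00744035  0.04439401 -0.0504245 ] [-0.60055365  0.71782782 -0.54496795]
yaw now 43.08 shift [0.5526 0.4364 0.0113] turn [-4.000e-04  5.100e-03 -1.474e+00]
```

Call:
step_arm --series '[{"x": 0.553,"y": 0.436,"z": 0.011,"ax": 0.0,"ay": 0.0,"az": -1.0,"grip": 1.0},{"x": 0.553,"y": 0.436,"z": 0.011,"ax": 0.0,"ay": 0.0,"az": -1.0,"grip": 1.0},{"x": 0.553,"y": 0.436,"z": 0.011,"ax": 0.0,"ay": 0.0,"az": -1.0,"grip": 1.0},{"x": 0.553,"y": 0.436,"z": 0.011,"ax": 0.0,"ay": 0.0,"az": -1.0,"grip": 1.0},{"x": 0.553,"y": 0.436,"z": 0.011,"ax": 0.0,"ay": 0.0,"az": -1.0,"grip": 1.0},{"x": 0.553,"y": 0.436,"z": 0.011,"ax": 0.0,"ay": 0.0,"az": -1.0,"grip": 1.0},{"x": 0.553,"y": 0.436,"z": 0.011,"ax": 0.0,"ay": 0.0,"az": -1.0,"grip": 1.0},{"x": 0.553,"y": 0.436,"z": 0.011,"ax": 0.0,"ay": 0.0,"az": -1.0,"grip": 1.0},{"x": 0.553,"y": 0.436,"z": 0.011,"ax": 0.0,"ay": 0.0,"az": -1.0,"grip": 1.0},{"x": 0.553,"y": 0.436,"z": 0.011,"ax": 0.0,"ay": 0.0,"az": -1.0,"grip": 1.0},{"x": 0.553,"y": 0.436,"z": 0.011,"ax": 0.0,"ay": 0.0,"az": -1.0,"grip": 1.0}]'

```text
time: 24.9
tool_pos: [0.4503, 0.2878, 0.2245]
tcp_rot: [0.465, 3.105, -0.002]
wrist_force: [-0.2, 0.3, -0.6]
width: 0.278
grip_force: 58.8
```

```bash
python3 -c "
from h import *
plan((.4505,.289,.2246),87.3)"
```

```text
yaw now 72.98 shift [ 0.0004  0.0024 -0.0001] turn [-0.0019  0.0041 -0.4774]
```

Call:
step_arm --series '[{"x": 0.0,"y": 0.003,"z": 0.0,"ax": 0.0,"ay": 0.003,"az": -0.25,"grip": 1.0},{"x": 0.0,"y": 0.003,"z": 0.0,"ax": 0.0,"ay": 0.003,"az": -0.477,"grip": 1.0},{"x": 0.0,"y": 0.003,"z": 0.05,"ax": 0.0,"ay": 0.003,"az": -0.477,"grip": 1.0},{"x": 0.0,"y": 0.003,"z": 0.08,"ax": 0.0,"ay": 0.003,"az": -0.477,"grip": 1.0},{"x": 0.0,"y": 0.003,"z": 0.08,"ax": 0.0,"ay": 0.003,"az": -0.477,"grip": 1.0},{"x": 0.0,"y": 0.003,"z": 0.08,"ax": 0.0,"ay": 0.003,"az": -0.477,"grip": 1.0}]'

```text
time: 25.5
tool_pos: [0.4504, 0.2897, 0.1841]
tcp_rot: [-0.073, -3.14, 0.002]
wrist_force: [0.4, -0.7, -0.6]
width: 0.279
grip_force: 58.9
```

```bash
python3 -c "
from h import *
plan((.4505,.289,.150),87.3);plan((.4505,.289,.1048),87.3)"
```

```text
yaw now 87.35 shift [-0.0003 -0.0013  0.0683] turn [-0.0026 -0.0014  0.0015]
yaw now 87.35 shift [-0.0004 -0.0012  0.1587] turn [-0.0026 -0.0014  0.0015]
```

Lowering to a tip depth just inside the hole, then checking the force.

Call:
step_arm --series '[{"x": 0.0,"y": 0.0,"z": 0.02,"ax": 0.0,"ay": 0.0,"az": 0.0,"grip": 1.0},{"x": 0.0,"y": 0.0,"z": 0.03,"ax": 0.0,"ay": 0.0,"az": 0.0,"grip": 1.0},{"x": 0.0,"y": 0.0,"z": 0.035,"ax": 0.0,"ay": 0.0,"az": 0.0,"grip": 1.0},{"x": 0.0,"y": 0.0,"z": 0.04,"ax": 0.0,"ay": 0.0,"az": 0.0,"grip": 1.0},{"x": 0.0,"y": 0.0,"z": 0.04,"ax": 0.0,"ay": 0.0,"az": 0.0,"grip": 1.0}]'

```text
time: 26.0
tool_pos: [0.4504, 0.2905, 0.1642]
tcp_rot: [-0.07, -3.141, 0.001]
wrist_force: [-0.4, -0.7, -1.4]
width: 0.279
grip_force: 58.8
```

Call:
step_arm --series '[{"x": 0.0,"y": -0.001,"z": 0.03,"ax": 0.0,"ay": 0.0,"az": 0.0,"grip": 1.0},{"x": 0.0,"y": -0.002,"z": 0.06,"ax": 0.0,"ay": 0.0,"az": 0.0,"grip": 1.0},{"x": 0.0,"y": -0.002,"z": 0.09,"ax": 0.0,"ay": 0.0,"az": 0.0,"grip": 1.0},{"x": 0.0,"y": -0.002,"z": 0.108,"ax": 0.0,"ay": 0.0,"az": 0.0,"grip": 1.0},{"x": 0.0,"y": -0.002,"z": 0.114,"ax": 0.0,"ay": 0.0,"az": 0.0,"grip": 1.0},{"x": 0.0,"y": -0.002,"z": 0.114,"ax": 0.0,"ay": 0.0,"az": 0.0,"grip": 1.0}]'

```text
time: 26.6
tool_pos: [0.4501, 0.2892, 0.1066]
tcp_rot: [-0.071, -3.14, 0.002]
wrist_force: [0.0, -1.0, -0.5]
width: 0.277
grip_force: 59.1
```

Call:
step_arm --series '[{"x": 0.0,"y": 0.0,"z": 0.002,"ax": 0.0,"ay": 0.0,"az": 0.0,"grip": 1.0},{"x": 0.0,"y": 0.0,"z": 0.003,"ax": 0.0,"ay": 0.0,"az": 0.0,"grip": 1.0},{"x": 0.0,"y": 0.0,"z": 0.003,"ax": 0.0,"ay": 0.0,"az": 0.0,"grip": 1.0}]'

```text
time: 26.9
tool_pos: [0.451, 0.2898, 0.1066]
tcp_rot: [0.07, 3.139, 0.0]
wrist_force: [0.2, -0.1, -0.6]
width: 0.276
grip_force: 59.1
```

Call:
step_arm --series '[{"x": 0.0,"y": 0.0,"z": 0.001,"ax": 0.0,"ay": 0.0,"az": 0.0,"grip": 1.0},{"x": 0.0,"y": 0.0,"z": 0.002,"ax": 0.0,"ay": 0.0,"az": 0.0,"grip": 1.0},{"x": 0.0,"y": 0.0,"z": 0.002,"ax": 0.0,"ay": 0.0,"az": 0.0,"grip": 1.0}]'

```text
time: 27.2
tool_pos: [0.4506, 0.2896, 0.1052]
tcp_rot: [0.071, 3.14, -0.001]
wrist_force: [0.2, -0.1, -0.8]
width: 0.277
grip_force: 59.1
```

Call:
step_arm --series '[{"x": 0.0,"y": 0.0,"z": 0.001,"ax": 0.0,"ay": 0.0,"az": 0.0,"grip": 1.0},{"x": 0.0,"y": 0.0,"z": 0.002,"ax": 0.0,"ay": 0.0,"az": 0.0,"grip": 1.0},{"x": 0.0,"y": 0.0,"z": 0.002,"ax": 0.0,"ay": 0.0,"az": 0.0,"grip": 1.0}]'

```text
time: 27.5
tool_pos: [0.4508, 0.2896, 0.105]
tcp_rot: [0.07, 3.14, -0.001]
wrist_force: [-2.4, -1.1, 4.8]
width: 0.276
grip_force: 59.7
```

The handle is resting on the stand. I'll open, then retreat straight up.

Call:
step_arm --series '[{"x": 0.0,"y": 0.0,"z": 0.0,"ax": 0.0,"ay": 0.0,"az": 0.0,"grip": -1.0},{"x": 0.0,"y": 0.0,"z": 0.0,"ax": 0.0,"ay": 0.0,"az": 0.0,"grip": -1.0},{"x": 0.0,"y": 0.0,"z": 0.0,"ax": 0.0,"ay": 0.0,"az": 0.0,"grip": -1.0},{"x": 0.0,"y": 0.0,"z": 0.0,"ax": 0.0,"ay": 0.0,"az": 0.0,"grip": -1.0},{"x": 0.0,"y": 0.0,"z": 0.0,"ax": 0.0,"ay": 0.0,"az": 0.0,"grip": -1.0},{"x": 0.0,"y": 0.0,"z": 0.0,"ax": 0.0,"ay": 0.0,"az": 0.0,"grip": -1.0},{"x": 0.0,"y": 0.0,"z": 0.0,"ax": 0.0,"ay": 0.0,"az": 0.0,"grip": -1.0},{"x": 0.0,"y": 0.0,"z": -0.05,"ax": 0.0,"ay": 0.0,"az": 0.0,"grip": -1.0},{"x": 0.0,"y": 0.0,"z": -0.15,"ax": 0.0,"ay": 0.0,"az": 0.0,"grip": -1.0},{"x": 0.0,"y": 0.0,"z": -0.25,"ax": 0.0,"ay": 0.0,"az": 0.0,"grip": -1.0},{"x": 0.0,"y": 0.0,"z": -0.3,"ax": 0.0,"ay": 0.0,"az": 0.0,"grip": -1.0},{"x": 0.0,"y": 0.0,"z": -0.3,"ax": 0.0,"ay": 0.0,"az": 0.0,"grip": -1.0}]'

```text
time: 28.7
tool_pos: [0.4534, 0.2913, 0.2602]
tcp_rot: [0.07, 3.131, 0.008]
wrist_force: [0.3, 0.2, -0.6]
width: 1.0
grip_force: 0.0
```

Call:
step_arm --series '[{"x": 0.0,"y": 0.0,"z": 0.0,"ax": 0.0,"ay": 0.0,"az": 0.0,"grip": -1.0},{"x": 0.0,"y": 0.0,"z": 0.0,"ax": 0.0,"ay": 0.0,"az": 0.0,"grip": -1.0},{"x": 0.0,"y": 0.0,"z": 0.0,"ax": 0.0,"ay": 0.0,"az": 0.0,"grip": -1.0}]'

```text
time: 29.0
tool_pos: [0.4494, 0.2889, 0.2517]
tcp_rot: [-0.07, -3.138, 0.004]
wrist_force: [-0.0, 0.0, -0.3]
width: 0.997
grip_force: 0.0
```

```bash
python3 -c "
from workcell import bot
print(bot.finish_job())"
```

```text
the job is handed in; nothing more can be done
None
```

I clamped the panel against the seal at about 0.155–0.18 N m by wrist torque, put the screwdriver back in its stand and handed the job in at 29 s; I used up the camera calls while tightening, so the final clamp and the driver's return were checked by force and position only.

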